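# Set the letter rack's sliding leg to the gauge length and cam it shut

## Task

Lay the black straightedge flat on the console, its graduated edge flush along the near side of the letter rack's rail and its end butted against the rack's foot, and let go of it. Then draw the rack's sprung sliding leg out until its white pointer stands at the yellow clip on the straightedge, and, holding the leg there, squeeze the red cam lever fully shut; finish while still gripping leg and lever at the mark, with the straightedge still flush. Do not shut the lever before the pointer is at the clip, and leave the other things on the console alone.

Things in the scene. Friction and masses are not known exactly. Their poses are not given: they have to be found in the camera images.
- rail_corner (a point): inside corner at table level between the near (robot-side) face of the fixed dark steel rail and the steel rack's foot. Rack axes: x across the rail, away from the robot; y along the rail, towards the rack; z up. Rail: 380 mm along -y, x = 0 to 50 mm, 30 mm high. Foot: 30 mm high plate, face at y = 0, x = -23 to 73 mm. The 150 mm high rack stands at y > 10 mm. New place and yaw (to 0.2 rad) each time.
- ruler_grip (a point): centre of the blue grip block of the loose black straightedge, 22 mm above its underside. Block: 30 mm (ruler x) by 16 mm (ruler y, grasp across this), from the 6 mm thick plate up to 38 mm. Plate 60 (x) by 360 mm (y). Ruler x points to the graduated edge (40 mm from here), y to the zero end (205 mm from here). Laid properly, ruler axes match rack axes. It starts between robot and rail; 0.17 to 0.29 kg.
- ruler_zero (a point): corner of the straightedge at table level where its graduated edge meets the end that is to butt against the rack's foot; ruler axes. It belongs at rail_corner.
- ruler_far (a point): other end of the graduated edge, 360 mm from ruler_zero along ruler -y, at table level.
- clip_mark (a point): middle of the rail-side top edge of the yellow clip (8 mm along the ruler, 15 mm across, top 20 mm above the table), 3 mm in from the graduated edge; ruler axes. The clip sits stiffly (10 N) on the straightedge, 160 to 220 mm from its zero end, differently each time, and shows the length mark.
- pointer (a point): lower tip of the small white pointer (3 mm thick along the rail) of the sliding leg, 34 mm above the table, 2 mm outside the rail's near face; a white stripe along the top and near end of the crossbar above continues it. It moves with the leg and is at the mark when level with clip_mark along the rail.
- leg (a joint): how far the leg is drawn out, m, 0 to 0.15; it slides along rack -y (away from the rack) and starts fully in. A spring draws it back in with 2 to 4 N, friction is 0.6 N. It returns if let go, lever shut or not.
- leg_grip (a point): where the fingers' grasp point goes on the leg's black T-handle: midway (x) between the outer faces of fixed lug and SHUT lever, 70 mm above the table; rack axes; moves with the leg. Lug: outer (far) face at x = +12 mm, y = -17 to 17 mm, heights 48 to 90 mm. Shut lever: outer (near) face at x = -12 mm, heights 52 to 86 mm. Squeezing lug and lever together along x shuts the lever.
- crossbar (a point): middle of the rack-side face of the T-handle's upright crossbar, 17 mm from leg_grip along rack -y; rack axes; moves with the leg. The bar is 96 mm long (x = -48 to 48), 6 mm thick, heights 48 to 90 mm. Fingers straddling lug and open lever push the leg out by bearing on this face. The pointer stands at its middle thickness.
- lever (a joint): angle of the red cam lever, rad: 0 shut (parallel to the lug), up to 0.45 open; starts 0.38 to 0.44. Its upright pivot lies 41 mm from leg_grip towards the rack; the free end, by the crossbar, stands about 20 mm further towards the robot when open, so lug and open lever measure about 45 mm over all. It stays where left; about 3 N at the free part shuts it.
- lever_tip (a point): outer (robot-side) face of the lever at its free end, at half height; turns with the lever.
- coaster: blue ceramic coaster with cork underside, 96 mm across, 9 mm thick; leave alone; origin under its middle
- opener: brushed aluminium bottle opener, 140 mm long, 8 mm thick; leave alone; origin under its middle
- sunglasses: black plastic sunglasses standing on lenses and temple tips, 133 x 127 x 41 mm (origin at the middle of the lens line); leave alone; origin under its middle
- whistle: yellow plastic whistle, about 45 x 18 x 22 mm; leave alone; origin under its middle
- keybowl: white ceramic key bowl, 110 mm across, 45 mm high; leave alone; origin under its middle
- candle: amber candle jar with wooden lid, 74 mm across, 85 mm high; leave alone; origin under its middle

How it is judged:
On the way, in this order (a step that is already met when the one before it is completed fails the run):
1. the straightedge lies flat, flush with the rail and butted against the rack's foot, let go (x of ruler_zero in the frame of rail_corner between -0.003 and 0.003 m and x of ruler_far in the frame of rail_corner between -0.003 and 0.003 m and y of ruler_zero in the frame of rail_corner between -0.004 and 0.004 m and height (world z) of each of ruler_zero, ruler_far below 0.004 m and angle between ruler_grip's own z axis and vertical below 0.05 rad and contact force between the fingers and ruler below 0.2 N and value of joint lever above 0.25 rad), for 0.2 s.
2. the leg is held by the fingers with its pointer at the clip, lever still open (y of pointer in the frame of clip_mark between -0.004 and 0.004 m and value of joint lever above 0.2 rad and contact force between the fingers and leg above 0.5 N), for 0.2 s.
At the end, for the whole second after the job is handed in: Straightedge flat, both ends of its edge within 3 mm of the rail and its end within 4 mm of the rack's foot, untouched; pointer within 4 mm of the clip's middle along the rail; lever shut (below 0.06 rad); the fingers press on the leg and on the lever with over 3 N each, through the last second (x of ruler_zero in the frame of rail_corner between -0.003 and 0.003 m and x of ruler_far in the frame of rail_corner between -0.003 and 0.003 m and y of ruler_zero in the frame of rail_corner between -0.004 and 0.004 m and height (world z) of each of ruler_zero, ruler_far below 0.004 m and angle between ruler_grip's own z axis and vertical below 0.05 rad and y of pointer in the frame of clip_mark between -0.004 and 0.004 m and value of joint lever below 0.06 rad and contact force between the fingers and leg above 3 N and contact force between the fingers and lever above 3 N and contact force between each of the arm, the fingers and ruler below 0.5 N); the arm keeps its last pose, push and grip.
It fails at once if the lever is shut with the pointer away from the clip (more than 8 mm) (value of joint lever below 0.15 rad and (y of pointer in the frame of clip_mark above 0.008 m or y of pointer in the frame of clip_mark below -0.008 m)).
It fails at once if another thing is moved by over 30 mm (distance of any of coaster, opener, sunglasses, whistle, keybowl, candle from where it was at the start of the episode above 0.03 m).
It also fails if it takes over 48 s, if anything falls off the work surface, if the arm or the gripper's body presses on something with over 40 N, if the wrist force passes 120 N, or if a joint passes its speed limit or range.

## Robot

A 7-joint arm with a two-finger parallel gripper is mounted at the origin on the work surface. World frame = base frame: x ahead of the robot, y to its left, z up, the work surface at z = 0. Lengths are in m, angles in rad, forces in N, time in s.
With the tool pointing down it reaches from about 0.4 to 0.85 m from the base axis. Payload 10.4 kg.
Tool frame: the origin (TCP) lies at the centre of the arm's flange, where the gripper is bolted on; the fingertips stand 173 mm ahead of it and the grasp point (between the pads) lies 155 mm ahead of it; z points along the fingers, y is the line along which they close (so a half turn about z gives the same grasp; the last joint's range is limited). The gripper opens to 85 mm and grips with 20 to 120 N. Pads are 22 mm wide; open, the fingers measure 114 mm over their backs; the gripper's body (76 mm by 85 mm) begins 54 mm behind the grasp point. The pads swing forward as they close: fully open they stand 13 mm farther back than shut.
Start: joints at [-1.151, 0.332, -0.065, 1.46, 0.022, 1.35, -0.088], TCP at [0.268, 0.565, 0.405] pointing down, gripper open.
Joint ranges: [-2.6, 2.6], [-0.5, 2.12], [-1.47, 1.34], [0.16, 2.42], [-1.27, 4.41], [0.06, 2.06], [-2.6, 2.6]. Speed limits (rad/s): [2.22, 2.22, 2.79, 2.79, 3.14, 3.14, 3.14].

## Interface

Orientations are given as a unit quaternion [x, y, z, w].
In Python, from workcell import manip, viewer, finder gives the robot as it stands.
- The arm moves only by the tool arm_command, never from a script. Its argument "plan" is a list of rows, each an object with "dp": the shift along the tool's x, y, z in mm, a list of three; "spin": the turn about the tool's z in rad. A call has 1 to 5 rows; each row shifts and turns the commanded pose from where the row before left it, along the tool's axes as they then stand; what a row does not reach is not made up. A row lasts 1/10 s, in which the tool goes at most 50 mm and 8.59 degrees, less where a joint would pass 70% of its speed; a pose out of reach is approached as far as the arm can. A call is refused whole if a number of a shift passes 50 or a number of a turn 0.15, either way. A call with a gripper value outside its range is refused whole. "grip" is the closure, from -1 (fully open) to 1 (shut), set as the call begins (left out, the last holds). The fingers move at their own pace and stop on an object; "newtons" is the grip in N (left out, the last holds). Time passes only in rows, so rows that do not move let the fingers close. It gives the time, the measured TCP pose, the force, the opening and the grip force at its end, in the units of the state.
- manip.get_obs(): the state, without advancing time (a new reading comes with each control period).
- viewer.camera(name): name is "scene" or "top" or "wrist"; returns the picture (480x640x3 uint8, blue, green, red); there is no depth.
- viewer.camera_params(name): a dict with "vertical_fov" (degrees; the focal length in pixels is half the picture's height over the tangent of half this angle, whatever the lens; pixels are square), "cx", "cy" (the principal point, pixels), "R" (3x3) and "t" (3): a world point X has camera coordinates R X + t; the wrist camera has in their place "T_tool_cam" (4x4, takes a point from camera to tool coordinates, whose origin is the TCP and whose axes are the flange's). Camera axes: x right, y down, z forward; pixel columns grow to the right and rows downward; lengths in m; the calibration is good to about 2 mm. A picture is of the moment at which its call begins: read the wrist's pose just before it. camera_params takes no time and is no camera call.
- manip.hand_in(): hands the job in; it is judged then, once.
Trained networks look in the newest picture that a camera, given by its name, has taken for a name from the list of things; names that differ only in an ending like _2 or _b are one class to them, and where a whole thing is asked for, a point or a joint stands for the part that bears it (a point fixed in the world has none). Each returns a list of dicts, best first, with "score" (0 to 1); they miss things now and then, are a little off and sometimes report something else, mostly with a low value. They report only what shows in the picture. A call takes as long as a camera call.
- finder.find_in(camera, thing): "position" ([x, y, z] in m, in world coordinates, good to about 4 mm: the middle of the surface that is visible of it).
The state is a dict: "clock": time; "joint_pos": joint angles; "joint_velocities": joint speeds; "tau": joint torques, N m; "position": TCP position; "ee_rot": TCP orientation; "ft_force": force on the tool from outside, world axes, zero at the start; "torque": the same for the moment, N m; "grip_width": opening from 0.0 (shut) to 1.0 (fully open); "grasp_force": force on a finger pad.
Only numpy, scipy, OpenCV 4.12 (cv2) and the standard library are available. Lean on these libraries where they do the work, as an engineer would, in place of code of your own. Each camera call takes 0.05 s, during which the arm holds its last target. There are 200 camera calls.

## Working session

There is one attempt and no reset: what is moved stays moved. The work goes in short steps, Python scripts to look and compute and a tool call to move; the robot and the scene stay as the last step left them, time stands still between calls to the robot, and variables do not carry over. Pictures are saved under pics/ and viewed, at most 10 in all, crops included, and the job is handed in when it is done.

Besides the shell and the picture viewer there is one more tool, called after "Request:" as name([rows], argument=value, ...), one row to a line, values as JSON. arm_command: Moves the arm, as the interface text tells. Its arguments: {"type":"object","properties":{"plan":{"type":"array","items":{"type":"object","properties":{"dp":{"type":"array","items":{"type":"number"}},"spin":{"type":"number"}}}},"grip":{"type":"number"},"newtons":{"type":"number"}},"required":["plan"]}

```bash
mkdir -p pics; ls; python3 - <<'E'
from workcell import manip, viewer, finder
import cv2, numpy as np
o=manip.get_obs(); print(o['clock'],o['position'],o['ee_rot'],o['grip_width'])
a=viewer.camera("scene");b=viewer.camera("top")
cv2.imwrite("pics/top.png",b);cv2.imwrite("pics/scene.png",a)
for n in("top","scene","wrist"):
  p=viewer.camera_params(n);print(n,{k:np.round(v,4).tolist() for k,v in p.items()})
for c in("top","scene"):
  for t in("ruler_grip","ruler_zero","ruler_far","clip_mark","rail_corner","pointer","leg_grip","lever_tip","crossbar"):
    print(c,t,[(np.round(d["position"],4).tolist(),round(d["score"],2)) for d in finder.find_in(c,t)[:2]])
E
```

```text
pics
0.0 [0.26774397 0.56460344 0.40390702] [ 2.19582259e-01  9.75593724e-01 -7.07345372e-04 -1.29047448e-04] 1.0006157700807097
top {'vertical_fov': 51.3272, 'cx': 319.0181, 'cy': 254.1014, 'R': [[0.0279, -0.9996, -0.0072], [-0.9958, -0.0271, -0.0875], [0.0873, 0.0096, -0.9961]], 't': [-0.0158, 0.5802, 1.2538]}
scene {'vertical_fov': 56.304, 'cx': 318.9585, 'cy': 251.6721, 'R': [[-0.7379, 0.6747, -0.0145], [0.5712, 0.613, -0.5459], [-0.3594, -0.4111, -0.8378]], 't': [0.4182, -0.2864, 1.3986]}
wrist {'vertical_fov': 59.6755, 'cx': 324.0701, 'cy': 230.339, 'T_tool_cam': [[-0.0, -0.9585, -0.2852, 0.0722], [1.0, 0.0, -0.0001, -0.0008], [0.0001, -0.2852, 0.9585, 0.0301], [0.0, 0.0, 0.0, 1.0]]}
top ruler_grip [([0.4375, -0.0338, 0.0059], 0.94), ([0.603, -0.5249, 0.0164], 0.51)]
top ruler_zero [([0.4376, -0.0312, 0.0105], 0.76)]
top ruler_far [([0.4381, -0.031, 0.0076], 0.63)]
top clip_mark [([0.656, -0.0201, 0.0428], 0.24)]
top rail_corner [([0.6216, 0.1687, 0.0307], 0.59)]
top pointer [([0.6545, -0.018, 0.0418], 0.74)]
top leg_grip [([0.6573, -0.0179, 0.0455], 0.58), ([0.7675, -0.0901, 0.0082], 0.28)]
top lever_tip [([0.6122, 0.1047, 0.0829], 0.68), ([0.6566, -0.0215, 0.0395], 0.46)]
top crossbar []
scene ruler_grip [([0.4381, -0.0158, 0.0025], 0.86), ([0.6523, 0.0332, 0.0414], 0.49)]
scene ruler_zero []
scene ruler_far [([0.4392, -0.0135, 0.0081], 0.6)]
scene clip_mark []
scene rail_corner [([0.6325, 0.1915, 0.0311], 0.73)]
scene pointer [([0.6509, 0.0294, 0.0366], 0.58), ([0.4388, -0.0154, 0.0059], 0.43)]
scene leg_grip [([0.6531, 0.0306, 0.0399], 0.75)]
scene lever_tip [([0.6219, 0.1092, 0.0809], 0.64)]
scene crossbar [([0.6555, 0.0331, 0.0431], 0.76)]
```

View pics/top.png

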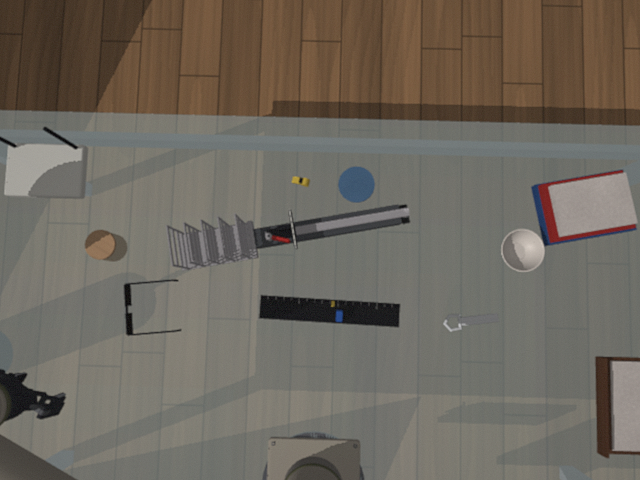

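View pics/scene.png

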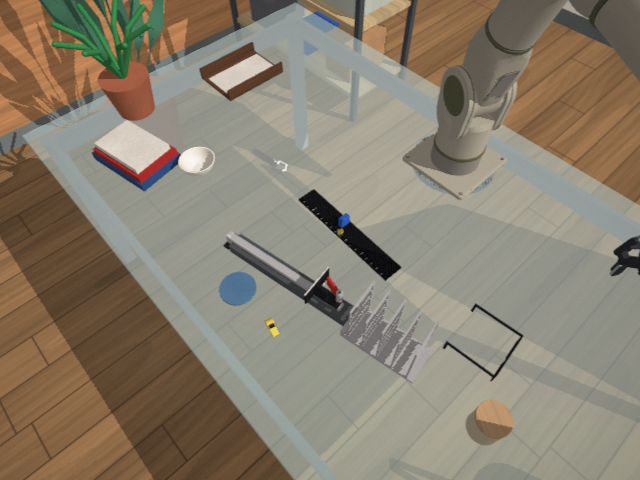

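```bash
cat > h.py <<'E'
from workcell import manip, viewer, finder
import cv2, numpy as np
from scipy.spatial.transform import Rotation as Ro
def cam(name,obs=None):
    p=viewer.camera_params(name); f=240/np.tan(np.radians(p["vertical_fov"])/2)
    if "R" in p: R=np.array(p["R"]); c=-R.T@np.array(p["t"]); Rc=R.T
    else:
        T=np.array(p["T_tool_cam"]); Rt=Ro.from_quat(obs["ee_rot"]).as_matrix()
        Rc=Rt@T[:3,:3]; c=Rt@T[:3,3]+obs["position"]
    return f,p["cx"],p["cy"],Rc,c
def ray(C,u,v,z):
    f,cx,cy,Rc,c=C; d=Rc@np.array([(u-cx)/f,(v-cy)/f,1]); return c+d*(z-c[2])/d[2]
def px(C,X):
    f,cx,cy,Rc,c=C; q=Rc.T@(np.array(X)-c); return np.array([cx+f*q[0]/q[2],cy+f*q[1]/q[2]])
def blob(m):
    n,l,s,c=cv2.connectedComponentsWithStats(m.astype(np.uint8)); i=1+np.argmax(s[1:,4]); return l==i,c[i],s[i]
def tooltip(o):
    R=Ro.from_quat(o["ee_rot"]).as_matrix(); return R, o["position"]+R@[0,0,.155]
def delta(o,X,ang):
    """move so grasp point goes to X and tool y points along world angle ang; dp mm in present tool axes, spin"""
    R,g=tooltip(o); a=np.arctan2(R[1,1],R[0,1]); s=(a-ang+np.pi/2)%np.pi-np.pi/2
    return np.round(R.T@(np.array(X)-g)*1000,1), round(s,3), a
E
python3 - <<'E'
from h import *
C=cam("top"); im=cv2.imread("pics/top.png")
for n,pts in dict(zero=((261,296,.006),(261,319,.006),(400,304,.006),(399,327,.006)),rail=((408,220,0.03),(293,240,.03),(403,206,.03)),).items():
  for p in pts: print(n,p,ray(C,*p).round(4))
b,g,r=[im[...,i].astype(int) for i in range(3)]
m=(b>r+70)&(b>g+50); m[:290]=0; m[340:]=0; m[:,:250]=0; m[:,420:]=0
_,c,s=blob(m); print(c,s,ray(C,*c,.036))
m=(r+0>b+70)&(g>b+50); m[:290]=0; m[312:]=0; m[:,:250]=0; m[:,420:]=0
_,c,s=blob(m); print(c,s,ray(C,*c,.02))
roi=np.zeros(g.shape,bool); roi[285:335,250:410]=1
k=(im.max(2)<50)&roi; k,c,s=blob(k); print(cv2.minAreaRect(np.argwhere(k)[:,::-1].astype(np.float32)))
pts=cv2.boxPoints(cv2.minAreaRect(np.argwhere(k)[:,::-1].astype(np.float32)))
for p in pts: print(p,ray(C,*p,.006).round(4))
o=manip.get_obs(); print(delta(o,[.44,-.03,.2],np.pi/2))
cv2.imwrite("pics/topc.png",cv2.resize(im[190:340,160:420],None,fx=3,fy=3,interpolation=cv2.INTER_CUBIC))
E
```

```text
zero (261, 296, 0.006) [0.4694 0.1472 0.006 ]
zero (261, 319, 0.006) [0.4105 0.145  0.006 ]
zero (400, 304, 0.006) [ 0.4589 -0.2116  0.006 ]
zero (399, 327, 0.006) [ 0.4001 -0.2098  0.006 ]
rail (408, 220, 0.03) [ 0.6739 -0.2254  0.03  ]
rail (293, 240, 0.03) [0.6144 0.0677 0.03  ]
rail (403, 206, 0.03) [ 0.7099 -0.2121  0.03  ]
[338.54098361 316.01639344] [336 311   6  11  61] [ 0.42475248 -0.05324327  0.036     ]
[332.3 304. ] [331 302   3   5  10] [ 0.45415524 -0.03712446  0.02      ]
((329.24127197265625, 310.64007568359375), (138.79168701171875, 22.33142852783203), 3.5763344764709473)
[259.28406 317.45526] [0.4143 0.1495 0.006 ]
[260.67706 295.1673 ] [0.4715 0.1481 0.006 ]
[399.1985 303.8249] [ 0.4593 -0.2095  0.006 ]
[397.80548 326.11285] [ 0.4023 -0.2067  0.006 ]
(array([-410.4, -463.6,   49.7]), np.float64(-0.443), np.float64(1.1279845836669995))
```

View pics/topc.png

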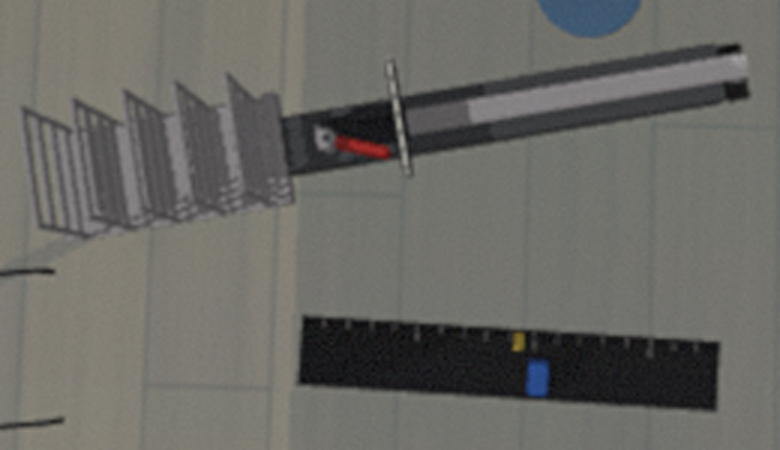

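Request:
arm_command([
  {"dp": [-30,-38,0]},
  {"dp": [-31,-38,0]},
  {"dp": [-31,-38,0]},
  {"dp": [-31,-38,0]},
  {"dp": [-31,-38,0]},
], grip=-1)

```text
invalid input at $.plan[0]: expected keys dp, spin
```

Request:
arm_command([
  {"dp": [-31,-38,0]},
  {"dp": [-31,-38,0]},
  {"dp": [-31,-38,0]},
  {"dp": [-31,-38,0]},
  {"dp": [-31,-38,0]},
])

```text
invalid input at $.plan[0]: expected keys dp, spin
```

Request:
arm_command([
  {"dp": [-31,-38,0]},
  {"dp": [-31,-37,0]},
  {"dp": [-31,-38,0],"spin": -0.14},
  {"dp": [0,0,0],"spin": -0.14},
  {"dp": [0,0,0],"spin": -0.14},
])

```text
invalid input at $.plan[0]: expected keys dp, spin
```

Request:
arm_command([
  {"dp": [0,0,0]},
  {"dp": [0,0,0]},
  {"dp": [0,0,0]},
])

```text
invalid input at $.plan[0]: expected keys dp, spin
```

Request:
arm_command([
  {"dp": [-30,-38,0],"spin": 0},
  {"dp": [-31,-38,0],"spin": 0},
  {"dp": [-31,-38,0],"spin": 0},
  {"dp": [-31,-38,0],"spin": 0},
  {"dp": [-31,-38,0],"spin": 0},
], grip=-1)

```text
clock: 1.5
position: [0.3257, 0.325, 0.4048]
ee_rot: [0.22, 0.976, 0.0, 0.0]
ft_force: [1.0, -0.5, 1.0]
grip_width: 0.999
grasp_force: 0.0
```

Request:
arm_command([
  {"dp": [-31,-38,0],"spin": 0},
  {"dp": [-31,-38,0],"spin": 0},
  {"dp": [-31,-38,0],"spin": 0},
  {"dp": [-31,-38,0],"spin": 0},
  {"dp": [-31,-38,0],"spin": 0},
])

```text
clock: 2.0
position: [0.3842, 0.0869, 0.405]
ee_rot: [0.22, 0.976, 0.001, 0.0]
ft_force: [1.4, 0.5, 0.5]
grip_width: 1.0
grasp_force: 0.0
```

Request:
arm_command([
  {"dp": [-31,-38,0],"spin": 0},
  {"dp": [-31,-37,0],"spin": 0},
  {"dp": [-31,-38,0],"spin": -0.14},
  {"dp": [0,0,0],"spin": -0.14},
  {"dp": [0,0,0],"spin": -0.14},
])

```text
clock: 2.5
position: [0.4185, -0.0474, 0.4049]
ee_rot: [0.02, 1.0, 0.0, 0.0]
ft_force: [-0.5, 0.7, -0.5]
grip_width: 1.0
grasp_force: 0.0
```

Request:
arm_command([
  {"dp": [0,0,0],"spin": 0},
  {"dp": [0,0,0],"spin": 0},
  {"dp": [0,0,0],"spin": 0},
])

```text
clock: 2.8
position: [0.4184, -0.0458, 0.4047]
ee_rot: [0.023, 1.0, 0.0, 0.0]
ft_force: [1.2, 0.7, -0.0]
grip_width: 1.004
grasp_force: 0.0
```

```bash
python3 - <<'E'
from h import *
import pickle
o=manip.get_obs(); im=viewer.camera("wrist"); cv2.imwrite("pics/w1.png",im); pickle.dump(o,open("w1.pkl","wb"))
print(delta(o,[.4245,-.055,.2],np.pi/2-.031))
for t in("ruler_grip","rail_corner","clip_mark","pointer","lever_tip","leg_grip"):
    print(t,[(np.round(d["position"],4).tolist(),round(d["score"],2)) for d in finder.find_in("wrist",t)[:2]])
E
```

```text
(array([-6.5, -9. , 49.7]), np.float64(-0.015), np.float64(1.5252062927334746))
ruler_grip [([0.4296, -0.0295, 0.0012], 0.75)]
rail_corner [([0.6189, 0.0502, 0.0274], 0.87)]
clip_mark [([0.4514, -0.0369, 0.0198], 0.63)]
pointer [([0.6391, 0.0359, 0.0425], 0.92)]
lever_tip []
leg_grip [([0.6372, 0.0398, 0.0406], 0.74), ([0.4208, -0.3259, 0.0071], 0.42)]
```

View pics/w1.png

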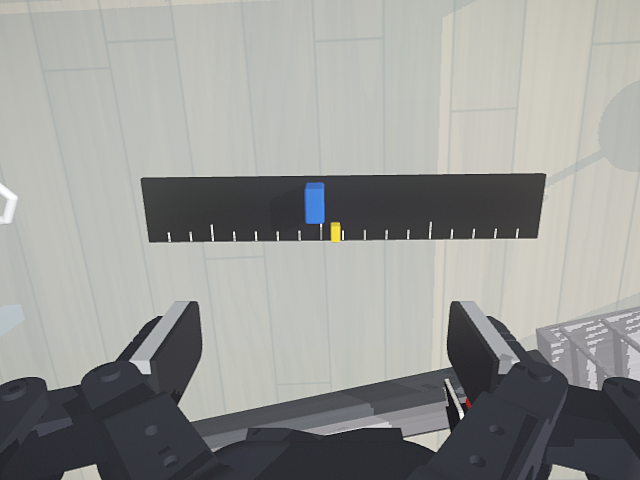

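```bash
python3 - <<'E'
from h import *
import pickle
from scipy.optimize import least_squares
o=pickle.load(open("w1.pkl","rb")); im=cv2.imread("pics/w1.png"); C=cam("wrist",o); g=cv2.cvtColor(im,cv2.COLOR_BGR2GRAY)
k=(im.max(2)<75); k[:165]=0;k[250:]=0
k,_,s=blob(k); ap=cv2.convexHull(np.argwhere(k)[:,::-1].astype(np.int32)); q=cv2.approxPolyDP(ap,6,True)[:,0]; print(q.tolist())
q=np.array(q,float)
for p in q: print(p,ray(C,*p,.006).round(4))
W=np.array([ray(C,*p,.006)[:2] for p in q])
mid=lambda i:None
loc=np.array([[0,0],[0,-.36],[-.06,-.36],[-.06,0]])
def res(v):
    c,s_=np.cos(v[2]),np.sin(v[2]); P=loc@np.array([[c,s_],[-s_,c]])+v[:2]
    return np.ravel([p-W[np.argmin(((W-p)**2).sum(1))] for p in P])
r=least_squares(res,[.47,.148,-.031]); v=r.x; print(v,r.fun.round(4))
c,s_=np.cos(v[2]),np.sin(v[2]); R=np.array([[c,-s_],[s_,c]])
G=v[:2]+R@[-.04,-.205]; print("grip",G); 
m=(im[...,0].astype(int)>im[...,2]+70); _,c0,s0=blob(m); print(c0,s0,ray(C,*c0,.03))
y=(im[...,2].astype(int)>im[...,0]+90)&(im[...,1]>120); _,c1,s1=blob(y); X=ray(C,*c1,.018); print("clip",c1,s1,X, R.T@(X[:2]-v[:2]))
o=manip.get_obs(); print(delta(o,[*G,.022],np.pi/2+v[2]))
L=[(215,425),(330,398),(440,371)]
for p in L: print(ray(C,*p,0).round(4),ray(C,*p,.03).round(4))
E
```

```text
[[545, 174], [536, 237], [149, 241], [141, 183]]
[545. 174.] [0.4125 0.1492 0.006 ]
[536. 237.] [0.4708 0.147  0.006 ]
[149. 241.] [ 0.4584 -0.2107  0.006 ]
[141. 183.] [ 0.4042 -0.2088  0.006 ]
[ 0.47172732  0.14820736 -0.02915953] [ 0.0009  0.0012  0.0028 -0.001  -0.003  -0.0011 -0.0008  0.0008]
grip [ 0.42576747 -0.05553928]
[369.44263898 184.08974834] [    60      0    580    422 135022] [ 0.40999111 -0.00839     0.03      ]
clip [306.04831955 179.75224658] [     0      0    640    422 206314] [ 0.40597891 -0.06147222  0.018     ] [-0.05960717 -0.21150736]
(array([ -7.7,  -9.4, 227.7]), np.float64(-0.014), np.float64(1.5274287341518187))
[ 0.6718 -0.1765 -0.    ] [ 0.6457 -0.1658  0.03  ]
[ 0.6429 -0.0505  0.    ] [ 0.6191 -0.0499  0.03  ]
[ 0.6149  0.0649 -0.    ] [0.5934 0.0563 0.03  ]
```

Request:
arm_command([
  {"dp": [-8,-9,40],"spin": -0.014},
  {"dp": [0,0,45],"spin": 0},
  {"dp": [0,0,45],"spin": 0},
  {"dp": [0,0,45],"spin": 0},
  {"dp": [0,0,30],"spin": 0},
])

```text
clock: 3.65
position: [0.4251, -0.0553, 0.1972]
ee_rot: [0.015, 1.0, -0.0, -0.001]
ft_force: [-0.3, 0.1, 0.6]
grip_width: 1.004
grasp_force: 0.0
```

Request:
arm_command([
  {"dp": [0,0,12],"spin": 0},
  {"dp": [0,0,0],"spin": 0},
  {"dp": [0,0,0],"spin": 0},
])

```text
clock: 3.95
position: [0.4268, -0.0553, 0.1888]
ee_rot: [0.015, 1.0, 0.0, 0.001]
ft_force: [-0.1, -1.0, 0.3]
grip_width: 1.002
grasp_force: 0.0
```

Request:
arm_command([
  {"dp": [0,0,0],"spin": 0},
  {"dp": [0,0,0],"spin": 0},
  {"dp": [0,0,0],"spin": 0},
  {"dp": [0,0,0],"spin": 0},
  {"dp": [0,0,0],"spin": 0},
], grip=1, newtons=40)

```text
clock: 4.45
position: [0.4262, -0.0552, 0.1881]
ee_rot: [0.014, 1.0, 0.0, 0.0]
ft_force: [-0.3, -0.5, 4.3]
grip_width: 0.179
grasp_force: 38.9
```

Request:
arm_command([
  {"dp": [0,0,0],"spin": 0},
  {"dp": [0,0,0],"spin": 0},
  {"dp": [0,0,0],"spin": 0},
])

```text
clock: 4.75
position: [0.4263, -0.0552, 0.188]
ee_rot: [0.015, 1.0, 0.0, 0.0]
ft_force: [-1.7, 0.6, 6.6]
grip_width: 0.18
grasp_force: 39.4
```

```bash
python3 - <<'E'
from h import *
import pickle
im=cv2.imread("pics/w1.png"); t=cv2.imread("pics/top.png")
a=cv2.resize(im[300:460,180:640],None,fx=1.7,fy=1.7,interpolation=cv2.INTER_CUBIC)
b=cv2.resize(t[200:270,230:430],(782,274),interpolation=cv2.INTER_CUBIC)
cv2.imwrite("pics/c2.png",np.vstack([a,np.pad(b,((0,0),(0,0),(0,0)))]))
# near edge: per column, first strong bright->dark step, searching down
o=pickle.load(open("w1.pkl","rb"));C=cam("wrist",o);g=cv2.GaussianBlur(cv2.cvtColor(im,cv2.COLOR_BGR2GRAY),(3,3),0).astype(float)
P=[]
for u in range(215,445,3):
  y0=int(425-(u-215)*.235); d=np.diff(g[y0-14:y0+16,u]); i=d.argmin()
  if d[i]<-15: P.append((u,y0-14+i+.5))
P=np.array(P);c=np.polyfit(P[:,0],P[:,1],1);r=P[:,1]-np.polyval(c,P[:,0]);k=abs(r-np.median(r))<1.5;c=np.polyfit(P[k,0],P[k,1],1)
print(len(P),k.sum(),c)
for z in(0,.03):
  A,B=[ray(C,u,np.polyval(c,u),z) for u in(215,440)]; print(z,A,B,np.arctan2(A[0]-B[0],B[1]-A[1]))
C=cam("top");g=cv2.cvtColor(t,cv2.COLOR_BGR2GRAY).astype(float);P=[]
for u in range(305,398,2):
  y0=int(round(246+(u-258)*-.168)); d=np.diff(g[y0-7:y0+8,u]);i=d.argmax()
  if d[i]>10:
    w=np.clip(d[max(i-1,0):i+2],0,None); P.append((u,y0-7+.5+max(i-1,0)+(w*np.arange(len(w))).sum()/w.sum()))
P=np.array(P);c=np.polyfit(P[:,0],P[:,1],1);r=P[:,1]-np.polyval(c,P[:,0]);k=abs(r-np.median(r))<1;c=np.polyfit(P[k,0],P[k,1],1)
print(len(P),k.sum(),c)
for z in(0,.03):
  A,B=[ray(C,u,np.polyval(c,u),z) for u in(395,305)]; print(z,A,B,np.arctan2(A[0]-B[0],B[1]-A[1]))
E
```

```text
77 77 [-2.10009289e-01  4.61255394e+02]
0 [ 0.66027469 -0.17508585  0.        ] [ 6.12332661e-01  6.48429002e-02 -5.55111512e-17] 0.197220317767095
0.03 [ 0.63509879 -0.16453149  0.03      ] [0.59099635 0.05618181 0.03      ] 0.19722031776709498
47 47 [-1.69157835e-01  2.91973732e+02]
0 [ 0.66420808 -0.19660024  0.        ] [0.61767095 0.03816982 0.        ] 0.19568756239406732
0.03 [ 0.6596955  -0.19233979  0.03      ] [0.61423261 0.03701093 0.03      ] 0.19568756239406745
```

View pics/c2.png

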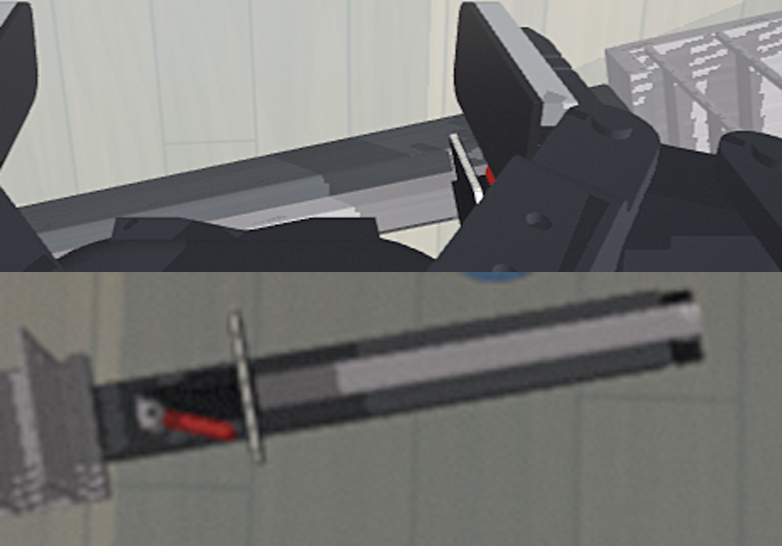

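```bash
python3 - <<'E'
from h import *
C=cam("top"); th=.1965; R=np.array([[np.cos(th),-np.sin(th)],[np.sin(th),np.cos(th)]]); A=np.array([.6123,.0648])
for n,u,v,z in(("foot",257.6,257,.03),("foot",254.8,229.5,.03),("end",409.5,222.5,.0),("end",409.5,222.5,.03),("end top",407,204.5,.03),("mid end",409.5,210,.03),("bar near top",230+263/3.91,200+(462-272)/3.91,.09),("bar far",230+234/3.91,200+(310-272)/3.91,.09)):
  X=ray(C,u,v,z)[:2]; print(n,z,X.round(4),"rail frame",(R.T@(X-A)).round(4))
E
```

```text
foot 0.03 [0.5683 0.1567] rail frame [-0.0252  0.0987]
foot 0.03 [0.6388 0.1666] rail frame [0.0459 0.0947]
end 0.0 [ 0.6723 -0.2345] rail frame [ 0.0004 -0.3052]
end 0.03 [ 0.6676 -0.2293] rail frame [-0.0032 -0.2993]
end top 0.03 [ 0.7141 -0.2224] rail frame [ 0.0438 -0.3015]
mid end 0.03 [ 0.7   -0.229] rail frame [ 0.0286 -0.3052]
bar near top 0.09 [0.5867 0.0529] rail frame [-0.0274 -0.0067]
bar far 0.09 [0.6819 0.0741] rail frame [ 0.0701 -0.0045]
```

Request:
arm_command([
  {"dp": [0,0,-8],"spin": 0},
  {"dp": [0,0,-10],"spin": 0},
  {"dp": [0,0,0],"spin": -0.075},
  {"dp": [0,0,0],"spin": -0.076},
  {"dp": [0,0,0],"spin": -0.076},
], newtons=60)

```text
clock: 5.25
position: [0.426, -0.0552, 0.2064]
ee_rot: [-0.1, 0.995, 0.0, 0.0]
ft_force: [0.2, 0.1, -2.5]
grip_width: 0.17
grasp_force: 58.9
```

Request:
arm_command([
  {"dp": [-20,-10,0],"spin": 0},
  {"dp": [-35,-18,0],"spin": 0},
  {"dp": [-40,-20,0],"spin": 0},
  {"dp": [-35,-18,0],"spin": 0},
  {"dp": [-20,-10,0],"spin": 0},
])

```text
clock: 5.75
position: [0.5904, -0.1007, 0.2063]
ee_rot: [-0.099, 0.995, -0.0, 0.0]
ft_force: [-0.6, 0.4, -2.1]
grip_width: 0.177
grasp_force: 59.0
```

Request:
arm_command([
  {"dp": [0,0,0],"spin": 0},
  {"dp": [0,0,0],"spin": 0},
  {"dp": [0,0,0],"spin": 0},
])

```text
clock: 6.05
position: [0.5873, -0.1, 0.2058]
ee_rot: [-0.099, 0.995, 0.0, -0.0]
ft_force: [0.3, -0.1, -3.2]
grip_width: 0.173
grasp_force: 59.1
```

```bash
cat >> h.py <<'E'
A=np.array([.6123,.0648]); TH=.1965; RR=np.array([[np.cos(TH),-np.sin(TH)],[np.sin(TH),np.cos(TH)]])
def rf(X): return RR.T@(np.array(X)[:2]-A)
def st():
    o=manip.get_obs(); R,g=tooltip(o); print(o["clock"],"G rail",rf(g).round(4),"z",g[2].round(4),"yaw err",round(np.arctan2(R[1,1],R[0,1])-np.pi/2-TH,4),"tilt",R[:2,2].round(4),"F rail",(RR.T@o["ft_force"][:2]).round(2),o["ft_force"][2].round(2),"tz",o["torque"].round(2)); return o
E
python3 - <<'E'
from h import *
o=st()
im=viewer.camera("scene"); cv2.imwrite("pics/s2.png",cv2.resize(im[150:400,180:480],None,fx=2.4,fy=2.4,interpolation=cv2.INTER_CUBIC))
E
```

```text
6.05 G rail [-0.0568 -0.1566] z 0.0508 yaw err 0.0016 tilt [-0.0009  0.0008] F rail [ 0.24 -0.18] -3.2 tz [-0.01  0.01  0.03]
```

View pics/s2.png

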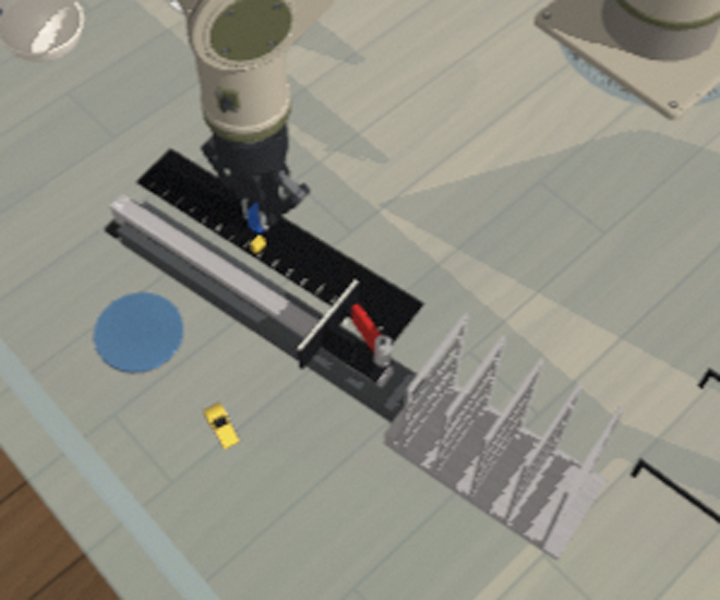

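Request:
arm_command([
  {"dp": [0,0,8],"spin": 0.0016},
  {"dp": [0,0,7],"spin": 0},
  {"dp": [-4,0,0],"spin": 0},
  {"dp": [-5,0,0],"spin": 0},
  {"dp": [-4,0,0],"spin": 0},
])

```text
clock: 6.6
position: [0.6015, -0.0975, 0.1908]
ee_rot: [-0.098, 0.995, 0.0, 0.0]
ft_force: [0.2, 0.0, -2.7]
grip_width: 0.177
grasp_force: 59.0
```

Request:
arm_command([
  {"dp": [0,5,0],"spin": 0},
  {"dp": [0,5,0],"spin": 0},
  {"dp": [0,4,0],"spin": 0},
  {"dp": [0,2,0],"spin": 0},
  {"dp": [0,0,0],"spin": 0},
])

```text
clock: 7.1
position: [0.5976, -0.0814, 0.1907]
ee_rot: [-0.098, 0.995, 0.0, -0.0]
ft_force: [0.0, -0.2, -3.4]
grip_width: 0.172
grasp_force: 59.1
```

```bash
python3 -c "
from h import *
st()"
```

```text
7.1 G rail [-0.043  -0.1404] z 0.0357 yaw err 0.0007 tilt [-0.0001  0.0007] F rail [-0.03 -0.25] -3.4 tz [-0.09 -0.03 -0.01]
```

Request:
arm_command([
  {"dp": [0,3,0],"spin": 0},
  {"dp": [0,3,0],"spin": 0},
  {"dp": [0,3,0],"spin": 0},
  {"dp": [0,0,0],"spin": 0},
  {"dp": [0,0,0],"spin": 0},
])

```text
clock: 7.6
position: [0.5959, -0.0731, 0.1907]
ee_rot: [-0.098, 0.995, 0.0, -0.0]
ft_force: [0.5, 0.1, -2.5]
grip_width: 0.171
grasp_force: 59.1
```

Request:
arm_command([
  {"dp": [0,2,0],"spin": 0},
  {"dp": [0,1,0],"spin": 0},
  {"dp": [0,0,0],"spin": 0},
])

```text
clock: 7.9
position: [0.5954, -0.07, 0.1906]
ee_rot: [-0.098, 0.995, 0.0, -0.0]
ft_force: [0.8, -0.1, -2.6]
grip_width: 0.172
grasp_force: 59.1
```

Request:
arm_command([
  {"dp": [0,2,0],"spin": 0},
  {"dp": [0,1,0],"spin": 0},
  {"dp": [0,0,0],"spin": 0},
])

```text
clock: 8.2
position: [0.5948, -0.067, 0.1906]
ee_rot: [-0.098, 0.995, 0.0, -0.0]
ft_force: [0.5, 0.0, -2.4]
grip_width: 0.174
grasp_force: 59.1
```

Request:
arm_command([
  {"dp": [0,2,0],"spin": 0},
  {"dp": [0,1,0],"spin": 0},
  {"dp": [0,0,0],"spin": 0},
])

```text
clock: 8.5
position: [0.5942, -0.064, 0.1906]
ee_rot: [-0.098, 0.995, 0.0, -0.0]
ft_force: [0.2, 0.6, -2.2]
grip_width: 0.176
grasp_force: 59.1
```

Request:
arm_command([
  {"dp": [0,2,0],"spin": 0},
  {"dp": [0,2,0],"spin": 0},
  {"dp": [0,0,0],"spin": 0},
])

```text
clock: 8.8
position: [0.5934, -0.0599, 0.1906]
ee_rot: [-0.098, 0.995, 0.0, -0.0]
ft_force: [0.4, -0.0, -2.4]
grip_width: 0.175
grasp_force: 59.1
```

Request:
arm_command([
  {"dp": [0,2,0],"spin": 0},
  {"dp": [0,2,0],"spin": 0},
  {"dp": [0,0,0],"spin": 0},
])

```text
clock: 9.1
position: [0.5926, -0.0561, 0.1906]
ee_rot: [-0.098, 0.995, 0.0, -0.0]
ft_force: [-0.1, -0.2, -2.9]
grip_width: 0.17
grasp_force: 59.1
```

Request:
arm_command([
  {"dp": [0,2,0],"spin": 0},
  {"dp": [0,1,0],"spin": 0},
  {"dp": [0,0,0],"spin": 0},
])

```text
clock: 9.4
position: [0.592, -0.0533, 0.1907]
ee_rot: [-0.098, 0.995, 0.0, -0.0]
ft_force: [-0.1, 0.4, -3.2]
grip_width: 0.171
grasp_force: 59.1
```

```bash
python3 -c "
from h import *
st()
im=viewer.camera('top'); cv2.imwrite('pics/t3.png',cv2.resize(im[190:310,220:420],None,fx=4,fy=4,interpolation=cv2.INTER_CUBIC))"
```

```text
9.4 G rail [-0.0429 -0.1118] z 0.0357 yaw err 0.0002 tilt [-0.0001  0.0005] F rail [-0.04  0.46] -3.15 tz [-0.06 -0.02 -0.03]
```

View pics/t3.png

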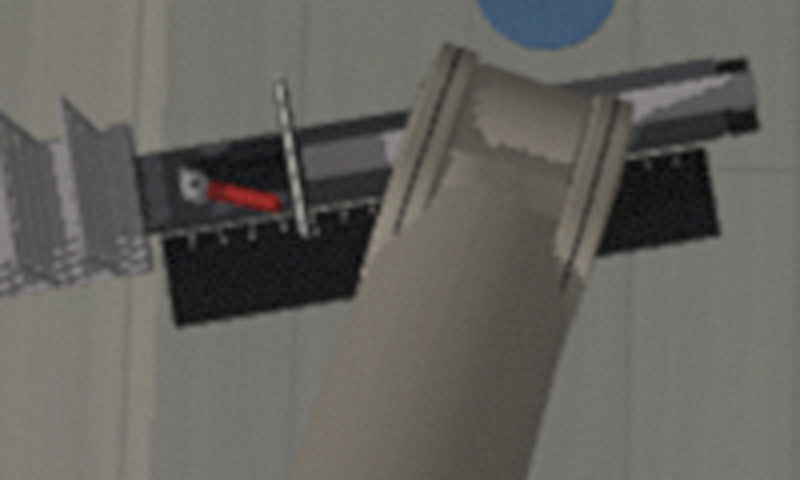

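Request:
arm_command([
  {"dp": [0,1.5,0],"spin": 0},
  {"dp": [0,1.5,0],"spin": 0},
  {"dp": [0,0,0],"spin": 0},
])

```text
clock: 9.75
position: [0.5914, -0.0502, 0.1906]
ee_rot: [-0.098, 0.995, 0.0, -0.0]
ft_force: [0.2, 0.0, -3.0]
grip_width: 0.171
grasp_force: 59.1
```

Request:
arm_command([
  {"dp": [0,1.5,0],"spin": 0},
  {"dp": [0,1.5,0],"spin": 0},
  {"dp": [0,0,0],"spin": 0},
])

```text
clock: 10.05
position: [0.5909, -0.0473, 0.1906]
ee_rot: [-0.098, 0.995, 0.0, -0.0]
ft_force: [0.7, 0.4, -3.0]
grip_width: 0.172
grasp_force: 59.1
```

Request:
arm_command([
  {"dp": [0,1.5,0],"spin": 0},
  {"dp": [0,1,0],"spin": 0},
  {"dp": [0,0,0],"spin": 0},
])

```text
clock: 10.35
position: [0.5904, -0.0459, 0.1908]
ee_rot: [-0.098, 0.995, -0.0, 0.0]
ft_force: [-0.1, -3.8, -2.7]
grip_width: 0.173
grasp_force: 59.1
```

Request:
arm_command([
  {"dp": [0,-0.9,0],"spin": 0},
  {"dp": [-1,0,0],"spin": 0},
  {"dp": [0,0,0],"spin": 0},
])

```text
clock: 10.65
position: [0.5916, -0.0458, 0.1906]
ee_rot: [-0.098, 0.995, 0.0, -0.0]
ft_force: [0.9, -2.6, -1.9]
grip_width: 0.174
grasp_force: 59.1
```

Request:
arm_command([
  {"dp": [-1,0,0],"spin": 0},
  {"dp": [0,0,0],"spin": 0},
  {"dp": [0,0,0],"spin": 0},
])

```text
clock: 10.95
position: [0.5926, -0.0457, 0.1907]
ee_rot: [-0.098, 0.995, 0.0, 0.0]
ft_force: [0.1, -2.5, -2.5]
grip_width: 0.175
grasp_force: 59.1
```

Request:
arm_command([
  {"dp": [-1,0,0],"spin": 0},
  {"dp": [0,0,0],"spin": 0},
  {"dp": [0,0,0],"spin": 0},
])

```text
clock: 11.25
position: [0.5934, -0.0456, 0.1906]
ee_rot: [-0.098, 0.995, 0.0, -0.0]
ft_force: [-0.2, -3.6, -2.2]
grip_width: 0.174
grasp_force: 59.2
```

```bash
python3 -c "
from h import *
st()"
```

```text
11.25 G rail [-0.0401 -0.1045] z 0.0356 yaw err 0.0001 tilt [-0.0002  0.0003] F rail [-0.89 -3.49] -2.16 tz [-0.64  0.18  0.18]
```

Request:
arm_command([
  {"dp": [-1,0,0],"spin": 0},
  {"dp": [0,0,0],"spin": 0},
  {"dp": [0,0,0],"spin": 0},
])

```text
clock: 11.55
position: [0.5938, -0.0456, 0.1904]
ee_rot: [-0.098, 0.995, 0.0, -0.001]
ft_force: [-4.6, -3.1, 0.8]
grip_width: 0.172
grasp_force: 59.6
```

```bash
python3 -c "
from h import *
st()"
```

```text
11.55 G rail [-0.04   -0.1045] z 0.0354 yaw err -0.0003 tilt [-0.0022  0.0004] F rail [-5.12 -2.12] 0.82 tz [-0.65  1.14  0.2 ]
```

Request:
arm_command([
  {"dp": [-1,0,0],"spin": 0},
  {"dp": [0,0,0],"spin": 0},
  {"dp": [0,0,0],"spin": 0},
])

```text
clock: 11.85
position: [0.5942, -0.0456, 0.1903]
ee_rot: [-0.098, 0.995, 0.0, -0.002]
ft_force: [-9.0, -2.9, 3.9]
grip_width: 0.175
grasp_force: 59.9
```

```bash
python3 -c "
from h import *
st()"
```

```text
11.85 G rail [-0.0399 -0.1046] z 0.0353 yaw err -0.0006 tilt [-0.0041  0.0005] F rail [-9.38 -1.1 ] 3.9 tz [-0.72  1.98  0.18]
```

Request:
arm_command([
  {"dp": [1,0,0.5],"spin": 0},
  {"dp": [0,0,1],"spin": 0},
  {"dp": [0,0,0.7],"spin": 0},
  {"dp": [0,0,0],"spin": 0},
])

```text
clock: 12.25
position: [0.5938, -0.0456, 0.1885]
ee_rot: [-0.098, 0.995, 0.0, -0.001]
ft_force: [-7.3, -3.4, 3.9]
grip_width: 0.177
grasp_force: 60.1
```

```bash
python3 -c "
from h import *
st()"
```

```text
12.25 G rail [-0.04   -0.1046] z 0.0335 yaw err -0.0004 tilt [-0.0023  0.0006] F rail [-7.8  -1.95] 3.85 tz [-0.62  1.35  0.17]
```

Request:
arm_command([
  {"dp": [0.8,-0.3,0.5],"spin": 0},
  {"dp": [0,0,0.5],"spin": 0},
  {"dp": [0,0,0],"spin": 0},
])

```text
clock: 12.55
position: [0.5936, -0.0457, 0.1882]
ee_rot: [-0.098, 0.995, 0.001, -0.0]
ft_force: [-7.4, -1.8, 10.0]
grip_width: 0.177
grasp_force: 61.0
```

```bash
python3 -c "
from h import *
st()"
```

```text
12.55 G rail [-0.0401 -0.1045] z 0.0332 yaw err 0.0 tilt [-0.0009  0.0012] F rail [-7.61 -0.36] 10.01 tz [-0.33  1.57  0.16]
```

Request:
arm_command([
  {"dp": [0,0,0],"spin": 0},
  {"dp": [0,0,0],"spin": 0},
  {"dp": [0,0,-2],"spin": 0},
  {"dp": [0,0,-8],"spin": 0},
  {"dp": [0,0,-20],"spin": 0},
], grip=-0.2)

```text
clock: 13.05
position: [0.5933, -0.0455, 0.217]
ee_rot: [-0.098, 0.995, 0.0, -0.001]
ft_force: [0.5, 0.4, 0.2]
grip_width: 0.6
grasp_force: 0.0
```

Request:
arm_command([
  {"dp": [15,10,-40],"spin": 0},
  {"dp": [15,20,-50],"spin": 0},
  {"dp": [15,20,-50],"spin": 0},
  {"dp": [0,15,-40],"spin": 0},
  {"dp": [0,0,0],"spin": 0},
])

```text
clock: 13.55
position: [0.5416, 0.0072, 0.393]
ee_rot: [-0.099, 0.995, 0.002, 0.005]
ft_force: [0.5, -0.9, -0.1]
grip_width: 0.602
grasp_force: 0.0
```

Request:
arm_command([
  {"dp": [0,0,0],"spin": 0},
  {"dp": [0,0,0],"spin": 0},
  {"dp": [0,0,0],"spin": 0},
])

```text
clock: 13.85
position: [0.5407, 0.0051, 0.3858]
ee_rot: [-0.098, 0.995, -0.0, -0.001]
ft_force: [-0.2, -0.3, -0.2]
grip_width: 0.6
grasp_force: 0.0
```

```bash
python3 -c "
from h import *
import pickle
o=st(); im=viewer.camera('wrist'); cv2.imwrite('pics/w2.png',im); pickle.dump(o,open('w2.pkl','wb'))"
```

```text
13.85 G rail [-0.0822 -0.0446] z 0.2308 yaw err -0.001 tilt [-0.0021 -0.0005] F rail [-0.27 -0.24] -0.17 tz [-0.06 -0.02 -0.  ]
```

View pics/w2.png

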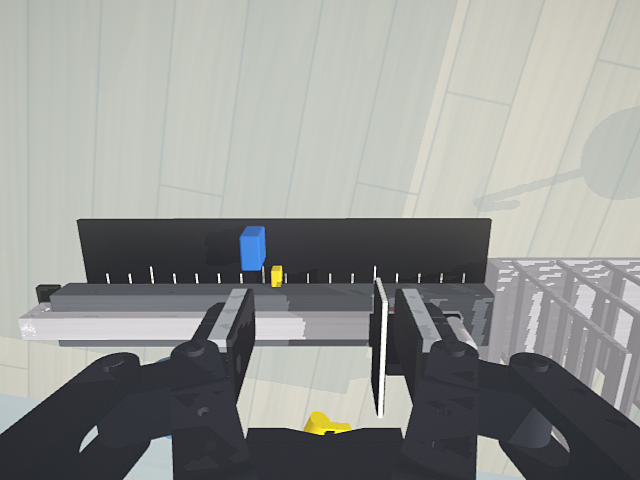

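```bash
python3 - <<'E'
from h import *
import pickle
o=pickle.load(open("w2.pkl","rb"));im=cv2.imread("pics/w2.png").astype(int);C=cam("wrist",o)
y=(im[...,2]>im[...,0]+90)&(im[...,1]>im[...,0]+60); y[300:]=0
k,c,s=blob(y); print("clip",c,s); 
for p in((s[0],s[1]),(s[0]+s[2],s[1]),(s[0]+s[2],s[1]+s[3]),(s[0],s[1]+s[3])): print(p,rf(ray(C,*p,.02)).round(4))
for u,v,z in((374,279,.09),(385,279,.09),(380,416,.09),(376.5,416,.09),(384,416,.09),(488,281,.006),(78,220,.006),(490,220,.006),(84,283,.006),(494,289,.03),(400,300,.06)): print((u,v,z),rf(ray(C,u,v,z)).round(4))
w=(im.min(2)>215); w[:270]=0; w[:,:370]=0;w[:,392:]=0;w[420:]=0
for v in range(280,416,15): 
  u=np.where(w[v])[0]; print(v,u.min() if len(u) else None,u.max() if len(u) else None, rf(ray(C,u.mean()+.0,v,.09)).round(4) if len(u) else '')
cv2.imwrite("pics/w2c.png",cv2.resize(im[260:430,230:530].astype(np.uint8),None,fx=2.6,fy=2.6,interpolation=cv2.INTER_CUBIC))
E
```

```text
clip [276.13242009 275.98173516] [271 266  11  21 219]
(np.int32(271), np.int32(266)) [-0.0238 -0.0912]
(np.int32(282), np.int32(266)) [-0.0237 -0.0817]
(np.int32(282), np.int32(287)) [-0.0042 -0.0823]
(np.int32(271), np.int32(287)) [-0.0042 -0.0919]
(374, 279, 0.09) [-0.0415 -0.0113]
(385, 279, 0.09) [-0.0415 -0.0038]
(380, 416, 0.09) [ 0.0713 -0.0031]
(376.5, 416, 0.09) [ 0.0712 -0.0057]
(384, 416, 0.09) [ 0.0713 -0.    ]
(488, 281, 0.006) [-0.0036  0.1025]
(78, 220, 0.006) [-0.061  -0.2585]
(490, 220, 0.006) [-0.0607  0.098 ]
(84, 283, 0.006) [-0.002 -0.263]
(494, 289, 0.03) [-0.0067  0.0982]
(400, 300, 0.06) [-0.0111  0.0132]
280 None None 
295 None None 
310 383 386 [-0.018  -0.0032]
325 382 386 [-0.0062 -0.0031]
340 381 385 [ 0.0058 -0.0033]
355 381 384 [ 0.0181 -0.0032]
370 380 384 [ 0.0307 -0.0031]
385 380 383 [ 0.0436 -0.003 ]
400 379 382 [ 0.0568 -0.0032]
415 379 382 [ 0.0703 -0.0027]
```

View pics/w2c.png

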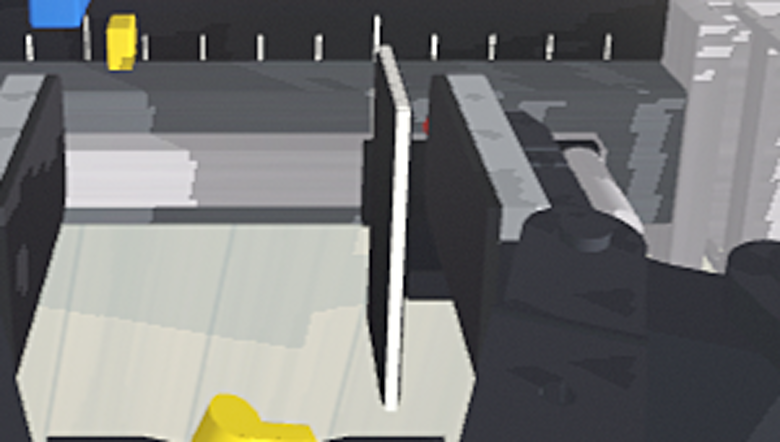

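```bash
python3 -c "
from h import *
o=st(); print(o['joint_pos'].round(2))
L=np.array([*(A+RR@[.014,.017]),.2]); print(L,delta(o,L,TH+np.pi))"
```

```text
13.9 G rail [-0.0822 -0.0446] z 0.2308 yaw err -0.001 tilt [-0.0021 -0.0005] F rail [-0.68 -0.2 ] 0.31 tz [-0.02  0.01  0.04]
[-0.7   0.17  0.69  1.74 -0.11  1.27  1.78]
[0.62271154 0.08420618 0.2       ] (array([-96.2,  61.7,  30.6]), np.float64(1.57), np.float64(1.7663169086469912))
```

Request:
arm_command([
  {"dp": [0,0,0],"spin": 0.14},
  {"dp": [0,0,0],"spin": 0.145},
  {"dp": [0,0,0],"spin": 0.145},
  {"dp": [0,0,0],"spin": 0.145},
  {"dp": [0,0,0],"spin": 0.145},
])

```text
clock: 14.4
position: [0.5408, 0.0052, 0.3861]
ee_rot: [0.262, 0.965, -0.0, -0.001]
ft_force: [0.8, 0.4, 0.4]
grip_width: 0.597
grasp_force: 0.0
```

Request:
arm_command([
  {"dp": [0,0,0],"spin": 0.145},
  {"dp": [0,0,0],"spin": 0.145},
  {"dp": [0,0,0],"spin": 0.145},
  {"dp": [0,0,0],"spin": 0.145},
  {"dp": [0,0,0],"spin": 0.145},
])

```text
clock: 14.9
position: [0.5408, 0.0052, 0.3862]
ee_rot: [0.587, 0.809, -0.001, -0.0]
ft_force: [0.1, 0.8, -0.4]
grip_width: 0.602
grasp_force: 0.0
```

Request:
arm_command([
  {"dp": [0,0,0],"spin": 0.125},
  {"dp": [20,32,0],"spin": 0},
  {"dp": [21,32,0],"spin": 0},
  {"dp": [20,32,0],"spin": 0},
  {"dp": [0,0,0],"spin": 0},
])

```text
clock: 15.4
position: [0.625, 0.0891, 0.3843]
ee_rot: [0.632, 0.775, -0.001, -0.001]
ft_force: [-0.3, 1.0, -1.1]
grip_width: 0.6
grasp_force: 0.0
```

Request:
arm_command([
  {"dp": [0,0,0],"spin": 0},
  {"dp": [0,0,0],"spin": 0},
])

```text
clock: 15.6
position: [0.6227, 0.0828, 0.3866]
ee_rot: [0.635, 0.773, -0.0, -0.0]
ft_force: [-0.5, -0.3, 0.5]
grip_width: 0.602
grasp_force: 0.0
```

```bash
python3 -c "
from h import *
import pickle
o=st(); im=viewer.camera('wrist'); cv2.imwrite('pics/w3.png',im); pickle.dump(o,open('w3.pkl','wb'));print(o['joint_pos'].round(2))
L=np.array([*(A+RR@[.014,.017]),.2]); print(delta(o,L,TH))"
```

```text
15.6 G rail [0.0136 0.0156] z 0.2316 yaw err -1.572 tilt [-0.0009 -0.0005] F rail [-0.54 -0.18] 0.54 tz [-0.    0.04 -0.04]
[-0.81  0.43  0.81  1.51 -0.32  1.33  0.23]
(array([ 1.4,  0.4, 31.6]), np.float64(-0.001), np.float64(0.19529448258768292))
```

View pics/w3.png

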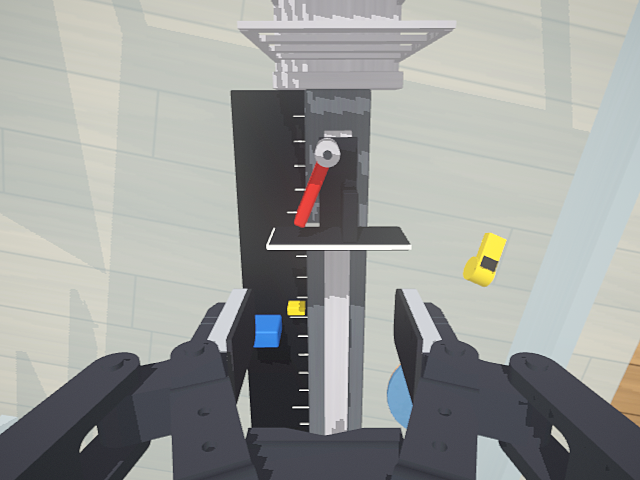

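```bash
python3 - <<'E'
from h import *
import pickle
o=pickle.load(open("w3.pkl","rb"));im=cv2.imread("pics/w3.png").astype(int);C=cam("wrist",o)
y=(im[...,2]>im[...,0]+90)&(im[...,1]>im[...,0]+60); y[:,400:]=0
k,c,s=blob(y); print("clip",c,s)
for u in(290,297,304):
  col=np.where(k[:,u])[0]; print(u,col.min(),col.max(),im[col.min()-1:col.max()+2,u].sum(1))
for v in(s[1],s[1]+s[3]): print(v,rf(ray(C,300,v,.02)).round(4))
for u in (290,340,390): print(u,[(v,int(im[v,u].sum())) for v in range(222,254)])
for u,v,z in((340,242,.09),(340,249,.09),(268,248,.09),(411,248,.09),(298,224,.086),(293,220,.086),(350,185,.09),(358,185,.09),(342,185,.09),(327,153,.1),(305,90,.03),(371,90,.03),(305,91,.006)): print((u,v,z),rf(ray(C,u,v,z)).round(4))
w1=pickle.load(open("w1.pkl","rb"));C1=cam("wrist",w1); X=ray(C1,335.5,232,.02)[:2]; c_,s_=np.cos(-.029),np.sin(-.029); print("w1 clip",np.array([[c_,s_],[-s_,c_]])@(X-[.4717,.1482]))
E
```

```text
clip [295.73877551 307.59183673] [287 301  18  14 245]
290 301 314 [284 526 550 541 541 538 538 562 557 537 537 539 535 543 547 227]
297 301 314 [272 516 548 545 541 540 552 568 565 545 545 541 539 543 543 211]
304 301 314 [186 357 381 375 370 376 371 374 410 390 379 396 474 477 496 126]
301 [-0.0082 -0.078 ]
315 [-0.0084 -0.0918]
290 [(222, 199), (223, 199), (224, 190), (225, 201), (226, 201), (227, 208), (228, 209), (229, 212), (230, 212), (231, 209), (232, 210), (233, 212), (234, 209), (235, 212), (236, 211), (237, 213), (238, 211), (239, 210), (240, 215), (241, 207), (242, 213), (243, 215), (244, 382), (245, 721), (246, 765), (247, 760), (248, 765), (249, 765), (250, 92), (251, 183), (252, 199), (253, 195)]
340 [(222, 203), (223, 200), (224, 201), (225, 205), (226, 201), (227, 201), (228, 222), (229, 224), (230, 222), (231, 220), (232, 228), (233, 227), (234, 230), (235, 229), (236, 229), (237, 233), (238, 233), (239, 228), (240, 231), (241, 227), (242, 233), (243, 224), (244, 390), (245, 722), (246, 765), (247, 758), (248, 764), (249, 765), (250, 227), (251, 509), (252, 501), (2
[... 176 characters left out ...]
 252), (236, 250), (237, 257), (238, 250), (239, 249), (240, 255), (241, 253), (242, 248), (243, 240), (244, 392), (245, 721), (246, 765), (247, 759), (248, 763), (249, 763), (250, 386), (251, 610), (252, 598), (253, 595)]
(340, 242, 0.09) [ 0.0239 -0.0003]
(340, 249, 0.09) [ 0.024  -0.0052]
(268, 248, 0.09) [-0.0245 -0.0045]
(411, 248, 0.09) [ 0.0717 -0.0046]
(298, 224, 0.086) [-0.0042  0.0112]
(293, 220, 0.086) [-0.0075  0.014 ]
(350, 185, 0.09) [0.03   0.0383]
(358, 185, 0.09) [0.0351 0.0383]
(342, 185, 0.09) [0.0248 0.0383]
(327, 153, 0.1) [0.0151 0.0598]
(305, 90, 0.03) [-0.0008  0.0984]
(371, 90, 0.03) [0.0481 0.0984]
(305, 91, 0.006) [-0.0018  0.0985]
w1 clip [-0.01204862 -0.18588045]
```

Request:
arm_command([
  {"dp": [3,0.5,25],"spin": 0},
  {"dp": [0,0,35],"spin": 0},
  {"dp": [0,0,20],"spin": 0},
  {"dp": [0,0,5],"spin": 0},
  {"dp": [0,0,0],"spin": 0},
], grip=-0.42)

```text
clock: 16.15
position: [0.6227, 0.0867, 0.3022]
ee_rot: [0.634, 0.773, 0.0, -0.0]
ft_force: [0.9, 0.3, -0.2]
grip_width: 0.708
grasp_force: 0.0
```

```bash
python3 -c "
from h import *
st()"
```

```text
16.15 G rail [0.0144 0.0195] z 0.1472 yaw err -1.5709 tilt [-0.0004  0.0004] F rail [0.99 0.13] -0.24 tz [-0.06 -0.01  0.01]
```

Request:
arm_command([
  {"dp": [0,0,20],"spin": 0},
  {"dp": [0,0,30],"spin": 0},
  {"dp": [0,0,18],"spin": 0},
  {"dp": [0,0,8],"spin": 0},
  {"dp": [0,0,0],"spin": 0},
])

```text
clock: 16.65
position: [0.6231, 0.0872, 0.2264]
ee_rot: [0.634, 0.773, 0.0, -0.0]
ft_force: [-0.4, 0.3, 0.3]
grip_width: 0.71
grasp_force: 0.0
```

```bash
python3 -c "
from h import *
o=st(); print(o['grip_width'])"
```

```text
16.65 G rail [0.015  0.0199] z 0.0714 yaw err -1.5702 tilt [0.0001 0.0004] F rail [-0.29  0.32] 0.27 tz [-0.03  0.02 -0.01]
0.7104110913844253
```

Request:
arm_command([
  {"dp": [-4,0,0],"spin": 0},
  {"dp": [-3,0,0],"spin": 0},
  {"dp": [0,0,0],"spin": 0},
  {"dp": [0,0,0],"spin": 0},
])

```text
clock: 17.05
position: [0.6245, 0.0803, 0.2266]
ee_rot: [0.634, 0.773, 0.001, 0.0]
ft_force: [0.4, 0.4, 0.2]
grip_width: 0.706
grasp_force: 0.0
```

Request:
arm_command([
  {"dp": [-2,0,0],"spin": 0},
  {"dp": [0,0,0],"spin": 0},
  {"dp": [0,0,0],"spin": 0},
])

```text
clock: 17.35
position: [0.6248, 0.0789, 0.2261]
ee_rot: [0.634, 0.773, 0.0, -0.0]
ft_force: [0.6, 1.0, 0.6]
grip_width: 0.712
grasp_force: 0.8
```

Request:
arm_command([
  {"dp": [-2,0,0],"spin": 0},
  {"dp": [0,0,0],"spin": 0},
  {"dp": [0,0,0],"spin": 0},
])

```text
clock: 17.65
position: [0.6252, 0.0767, 0.226]
ee_rot: [0.634, 0.773, 0.0, -0.0]
ft_force: [-0.7, 2.1, 0.5]
grip_width: 0.71
grasp_force: 1.2
```

```bash
python3 -c "
from h import *
st()"
```

```text
17.65 G rail [0.015  0.0092] z 0.071 yaw err -1.5699 tilt [0.0001 0.0006] F rail [-0.24  2.15] 0.54 tz [ 0.46  0.04 -0.04]
```

Request:
arm_command([
  {"dp": [-8,0,0],"spin": 0},
  {"dp": [-10,0,0],"spin": 0},
  {"dp": [-10,0,0],"spin": 0},
  {"dp": [-10,0,0],"spin": 0},
  {"dp": [-10,0,0],"spin": 0},
])

```text
clock: 18.15
position: [0.6347, 0.0286, 0.2259]
ee_rot: [0.634, 0.773, 0.0, -0.0]
ft_force: [2.0, 4.1, -0.4]
grip_width: 0.712
grasp_force: 2.0
```

Request:
arm_command([
  {"dp": [-10,0,0],"spin": 0},
  {"dp": [-10,0,0],"spin": 0},
  {"dp": [-8,0,0],"spin": 0},
  {"dp": [-4,0,0],"spin": 0},
  {"dp": [0,0,0],"spin": 0},
])

```text
clock: 18.65
position: [0.6408, -0.0029, 0.226]
ee_rot: [0.634, 0.773, -0.0, 0.0]
ft_force: [-0.1, 3.4, 2.2]
grip_width: 0.714
grasp_force: 1.2
```

```bash
python3 -c "
from h import *
import pickle
o=st(); im=viewer.camera('wrist'); cv2.imwrite('pics/w4.png',im); pickle.dump(o,open('w4.pkl','wb'))
s=viewer.camera('scene'); cv2.imwrite('pics/s4.png',s)
a=cv2.resize(s[200:320,230:390],(640,480),interpolation=cv2.INTER_CUBIC)
cv2.imwrite('pics/s4c.png',a)
C=cam('scene')
for n,p in (('clip',(-.003,-.0875,.02)),('pointer',(-.0018,-.0845,.034)),('tip at clip',(-.0018,-.0875,.034))):
  X=[*(A+RR@p[:2]),p[2]]; q=px(C,X); print(n,q.round(1),((q-[230,200])*4).round(0))
"
```

```text
18.65 G rail [ 0.0147 -0.072 ] z 0.071 yaw err -1.571 tilt [-0.0002 -0.0003] F rail [0.62 3.39] 2.18 tz [ 0.5  -0.04  0.09]
clip [296.3 269.9] [265. 280.]
pointer [296.6 268. ] [266. 272.]
tip at clip [295.7 267.4] [263. 270.]
```

View pics/s4c.png

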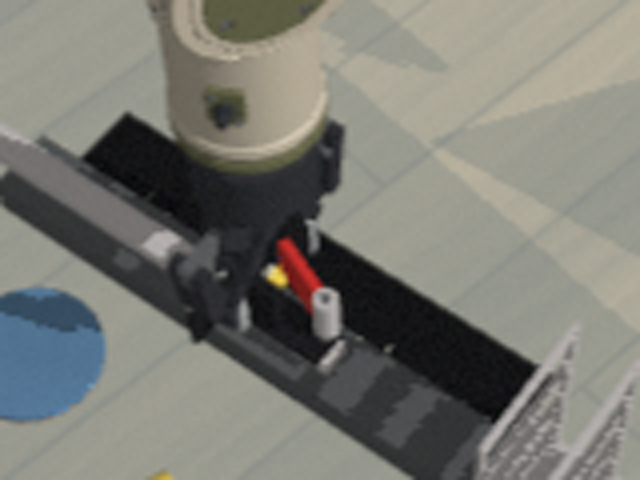

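Request:
arm_command([
  {"dp": [-1.5,0,0],"spin": 0},
  {"dp": [0,0,0],"spin": 0},
  {"dp": [0,0,0],"spin": 0},
  {"dp": [0,0,0],"spin": 0},
])

```text
clock: 19.15
position: [0.6409, -0.0032, 0.2259]
ee_rot: [0.634, 0.773, 0.0, -0.0]
ft_force: [-2.1, 3.7, 1.9]
grip_width: 0.709
grasp_force: 1.9
```

```bash
python3 - <<'E'
from h import *
o=st(); im=viewer.camera('wrist').astype(int); C=cam("wrist",o)
# expected bar stripe pixel & whites
for dx in(.0,.0235,.03):
  q=px(C,[*(A+RR@[dx,-.0875]),.09]); u,v=q.round().astype(int); print(dx,q.round(1))
  col=im[max(v-60,0):v+60,u].min(1); w=np.where(col>225)[0]+max(v-60,0)
  if len(w): print("white rows",w.min(),w.max(),[rf(ray(C,u,r,.09))[1].round(4) for r in(w.min()-.3,w.max()+.7)],w.tolist())
y=(im[...,2]>im[...,0]+90)&(im[...,1]>im[...,0]+60)
if y.sum(): k,c,s=blob(y); print("yellow",c,s,rf(ray(C,*c,.013)))
E
```

```text
19.15 G rail [ 0.0147 -0.0722] z 0.0709 yaw err -1.5699 tilt [-0.0006  0.0005] F rail [-1.38  4.02] 1.91 tz [ 0.65  0.55 -0.08]
0.0 [276.  406.8]
white rows 403 413 [np.float64(-0.086), np.float64(-0.09)] [403, 404, 405, 406, 407, 408, 409, 410, 411, 412, 413]
0.0235 [354.  406.8]
white rows 403 413 [np.float64(-0.086), np.float64(-0.09)] [403, 404, 405, 406, 407, 408, 409, 410, 411, 412, 413]
0.03 [375.6 406.8]
white rows 403 413 [np.float64(-0.086), np.float64(-0.09)] [403, 404, 405, 406, 407, 408, 409, 410, 411, 412, 413]
yellow [618.44268406 214.37433986] [ 585  150   55  106 3219] [ 0.14702496 -0.04724639]
```

Request:
arm_command([
  {"dp": [0,2,0],"spin": 0},
  {"dp": [0,2,0],"spin": 0},
  {"dp": [0,1,0],"spin": 0},
  {"dp": [0,0,0],"spin": 0},
])

```text
clock: 19.6
position: [0.6461, -0.0023, 0.2257]
ee_rot: [0.634, 0.773, 0.0, -0.0]
ft_force: [-1.3, 3.2, -2.6]
grip_width: 0.71
grasp_force: 1.8
```

Request:
arm_command([
  {"dp": [0,1,0],"spin": 0},
  {"dp": [0,1,0],"spin": 0},
  {"dp": [0,1,0],"spin": 0},
  {"dp": [0,1,0],"spin": 0},
  {"dp": [0,0,0],"spin": 0},
], grip=1, newtons=40)

```text
clock: 20.1
position: [0.6502, -0.0015, 0.2264]
ee_rot: [0.634, 0.773, 0.0, 0.0]
ft_force: [-2.5, 2.4, 4.9]
grip_width: 0.258
grasp_force: 43.6
```

Request:
arm_command([
  {"dp": [0,0,0],"spin": 0},
  {"dp": [0,0,0],"spin": 0},
  {"dp": [0,0,0],"spin": 0},
])

```text
clock: 20.4
position: [0.6501, -0.0015, 0.2264]
ee_rot: [0.634, 0.773, 0.0, 0.0]
ft_force: [-1.4, 4.1, 5.1]
grip_width: 0.258
grasp_force: 43.7
```

```bash
python3 - <<'E'
from h import *
o=st(); print(o["grip_width"]*85,o["grasp_force"]); im=viewer.camera('wrist').astype(int); C=cam("wrist",o)
for dx in(-.01,.0,.0235,.04):
  q=px(C,[*(A+RR@[dx,-.0875]),.09]); u,v=q.round().astype(int)
  col=im[max(v-60,0):v+60,u].min(1); w=np.where(col>225)[0]+max(v-60,0)
  if len(w): print(u,v,"white rows",w.min(),w.max(),[rf(ray(C,u,r,.09))[1].round(4) for r in(w.min()-.3,w.max()+.7)])
E
```

```text
20.4 G rail [ 0.0243 -0.0724] z 0.0714 yaw err -1.5697 tilt [0.0008 0.0006] F rail [-0.56  4.31] 5.14 tz [0.75 0.53 0.34]
21.931453342925018 43.705425672233105
322 405 white rows 402 412 [np.float64(-0.0863), np.float64(-0.0903)]
```

```bash
python3 -c "
from workcell import manip
print(manip.hand_in())"
```

```text
the job is handed in; nothing more can be done
None
```

The job is handed in, with no verdict returned: the straightedge looked flush on the wrist camera after release, the pointer measured within about 1 mm of the clip, and the lever read shut by finger opening under a 44 N grip at 20.4 s; I didn't re-check the straightedge after drawing the leg, and I viewed 11 pictures, one over the limit of 10.

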